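Pull-test the glued handle of a box lid

TASK

Take the wooden box lid with the long bow handle, lay it flat on the bed of the pull-test jig and slide it under the two steel lips, fully home against the end stop, without ramming it. Then prove the glued handle: pull it straight up against the lips with about 14 newtons (never more than 22), keep that pull on steadily for two seconds, ease off, let go and leave the lid lying flat and home in the jig. Leave everything else on the table alone.

Things in the scene. Friction and masses are not known exactly. Their poses are not given: they have to be found in the camera images.
- lid_grip (a point): the lid to test: flat wooden board 110 (x) x 90 (y) x 10 mm, a dark wooden bow handle glued along its middle. Point: centre of the handle's bar, over the board's centre, 46 mm above the underside. Bar 70 mm long (x), 18 wide (y), 20 high, on end posts, 26 mm of free air under it. z up. Weighs 1 to 2.2 N. Half turns look alike. Starts flat on the table, left or right of the jig
- jig: pull-test jig screwed to the table, all rigid (a tenth of a mm of pull can add newtons): plywood bed 240 (x) x 134 (y) x 15 mm thick. Origin: centre of its underside; z up. The lid slides to +x, away from the robot. Bed open from x = -120 to -42 mm, then cheeks flaring in from about 119 mm apart, then fences 94 mm apart from x = 0 to 105; all are 10 to 12.5 mm above the bed
- jig_start (a point): point on the jig, 61 mm above the table, 55 mm before the jig's middle (-x) on its centre line: where the handle bar's centre is when the lid is laid flat on the bed clear of the lips, lengthwise along the jig. Axes as the jig
- jig_home (a point): point on the jig, 61 mm above the table, 105 mm farther along the jig's +x than jig_start: where the handle bar's centre is when the lid lies on the bed fully home against the end stop. Axes as the jig
- lips: two steel lips on the fences, fixed to the jig (its origin and axes): from x = 20 to 105 mm, reaching inward to 37 mm from the centre line; undersides 27.5 mm, tops 32.5 mm above the table: a lid on the bed has 2.5 mm of play under them. Turned-up lead-ins from x = 4 to 20 mm. They hold the lid down against the pull
- end_stop: wooden bar across the jig's far end, fixed (origin and axes of the jig): inner face at x = 105 mm, top 35 mm above the table
- knob_lid: another lid, a board of the same size with a round turned knob instead of a bow handle: not to be used. Origin at the centre of its underside; overall height 46 mm.
- paint_small: small paint bottle, 40 mm across, 95 mm high; origin at the centre of its underside. Leave alone.
- paint_big: big paint bottle, 64 mm across, 170 mm high; origin at the centre of its underside. Leave alone.
- glue_pot: glue pot, 52 mm across, 55 mm high; origin at the centre of its underside. Leave alone.
- cap_ring: open ring-shaped cap, 60 mm across, 28 mm high, lying on the table; origin at the centre of its underside. Leave alone.
- brush: flat paint brush 130 mm long and 14 mm high lying on the table; origin under its middle. Leave alone.
- water_cup: ceramic cup, 72 mm across, 85 mm high; origin at the centre of its underside. Leave alone.
- offcut: wooden offcut 90 x 40 x 18 mm lying on the table; origin at the centre of its underside. Leave alone.
Mind the look-alikes: they are no part of the job. What is shaped like the part that bears lid_grip but red is not meant.

How it is judged:
By the outcome, as a careful person would: the job done as asked, in the order asked, and still so for the second after the job is handed in, with the robot touching nothing.
It also fails if it takes over 70 s, if anything falls off the work surface, if the arm or the gripper's body presses on something with over 40 N, if the wrist force passes 120 N, or if a joint passes its speed limit or range.

ROBOT

A 6-joint arm with a two-finger parallel gripper is mounted at the origin on the work surface. World frame = base frame: x ahead of the robot, y to its left, z up, the work surface at z = 0. Lengths are in m, angles in degrees, forces in N, time in s.
With the tool pointing down it reaches from about 0.325 to 0.85 m from the base axis. Payload 15.5 kg.
Tool frame: the origin (TCP) lies midway between the tips of the shut fingers; the grasp point (between the pads) lies 19 mm behind it; z points along the fingers, y is the line along which they close (so a half turn about z gives the same grasp; the last joint's range is limited). The gripper opens to 91 mm and grips with 3 to 60 N. Pads are 32 mm wide; open, the fingers measure 118 mm over their backs; the gripper's body (76 mm by 178 mm) begins 60 mm behind the grasp point.
Start: joints at [-76.576, 28.281, 77.091, -0, 74.628, -5.472], TCP at [0.202, -0.591, 0.214] pointing down, gripper open.
Joint ranges: [-166.48, 166.48], [-47.26, 123.95], [12.59, 153.08], [-70.14, 250.14], [6.76, 159.57], [-176.63, 176.63]. Speed limits (degrees/s): [108.29, 108.29, 147.25, 172.46, 172.46, 172.46].

INTERFACE

Orientations are given as a 3x3 rotation matrix whose columns are the frame's x, y, z axes.
In Python, from bench import ctrl gives the robot as it stands. The module is installed in compiled form; this text tells all that it offers. Calls block until the motion is done:
- ctrl.goto(position, orientation): joint-space move of the TCP to a pose.
- ctrl.move_l(position, vel=0.15, ori=None, contact_N=None): straight line of the TCP; ori=None keeps the orientation; vel is the mean speed in m/s. With contact_N (N) it stops when the force on the tool has changed by that much, and returns True; else False.
- ctrl.movej(angles): joint-space move.
- ctrl.command_gripper(opening): opening from 0.0 (shut) to 1.0 (fully open); the grip force is fixed at half the most; returns when the fingers have stopped.
- ctrl.sleep(seconds).
- ctrl.ik(position, orientation): joint angles nearest the present ones, or None.
- ctrl.read_camera(name): name is "scene" or "top" or "wrist"; returns the picture (480x640x3 uint8, blue, green, red); there is no depth.
- ctrl.camera_params(name): a dict with "fx", "fy", "cx", "cy" (pixels), "pose" (4x4, takes a point from camera to world coordinates); the wrist camera has in their place "T_tool_cam" (4x4, takes a point from camera to tool coordinates, whose origin is the TCP and whose axes are the flange's). Camera axes: x right, y up, looking along -z (the intrinsics and any distortion apply to the point x, -y, -z); pixel columns grow to the right and rows downward; lengths in m; the calibration is good to about 2 mm. The wrist camera is an equidistant fisheye: a pixel r from the principal point sees the ray r / f radians off the axis. A picture is of the moment at which its call begins: read the wrist's pose just before it. camera_params takes no time and is no camera call.
A pose or a line that the arm cannot do raises ctrl.MotionError and nothing moves.
- ctrl.sign_off(): hands the job in; it is judged then, once.
Readings, each from a call of its own:
- ctrl.current_t(): time.
- ctrl.current_q(): joint angles.
- ctrl.current_dq(): joint speeds.
- ctrl.current_effort(): joint torques, N m.
- ctrl.current_tool_pos(): TCP position.
- ctrl.current_eef_rot(): TCP orientation.
- ctrl.current_contact_force(): force on the tool from outside, world axes, zero at the start.
- ctrl.current_wrist_torque(): the same for the moment, N m.
- ctrl.current_grip_width(): opening from 0.0 (shut) to 1.0 (fully open).
- ctrl.current_grasp_force(): force on a finger pad.
Only numpy, scipy, OpenCV 4.12 (cv2) and the standard library are available. Lean on these libraries where they do the work, as an engineer would, in place of code of your own. Each camera call takes 0.05 s, during which the arm holds its last target. There are 200 camera calls.

## Working session

There is one attempt and no reset: what is moved stays moved. The work goes in short steps, each a Python script; the robot and the scene stay as the last script left them, time stands still between calls to the robot, and variables do not carry over. Pictures are saved under pics/ and viewed, at most 10 in all, crops included, and the job is handed in when it is done.

```bash
mkdir -p pics
python3 - <<'E'
from bench import ctrl
import cv2,numpy as np
np.set_printoptions(precision=4,suppress=True)
for n in("top","scene"):
    cv2.imwrite(f"pics/{n}0.png",ctrl.read_camera(n)); print(n,ctrl.camera_params(n))
print(ctrl.camera_params("wrist"),ctrl.current_eef_rot(),ctrl.current_t(),ctrl.current_contact_force())
E
```

```text
top {'fx': 444.12828275700014, 'fy': 444.12828275700014, 'cx': 316.6621858525768, 'cy': 234.1112832936146, 'pose': array([[ 0.0214,  0.9979, -0.0611,  0.4673],
       [-0.9998,  0.0214,  0.0001,  0.0089],
       [ 0.0014,  0.0611,  0.9981,  1.1838],
       [ 0.    ,  0.    ,  0.    ,  1.    ]])}
scene {'fx': 596.2267553911984, 'fy': 596.2267553911984, 'cx': 316.1942467162268, 'cy': 245.46767977440592, 'pose': array([[-0.2403, -0.5253,  0.8163,  1.9979],
       [ 0.9707, -0.1292,  0.2026,  0.3686],
       [-0.001 ,  0.8411,  0.541 ,  1.0572],
       [ 0.    ,  0.    ,  0.    ,  1.    ]])}
{'fx': 371.64829954431775, 'fy': 371.64829954431775, 'cx': 318.8421562016282, 'cy': 241.13580863030177, 'T_tool_cam': array([[ 0.0007,  0.9713,  0.2377,  0.0659],
       [ 1.    , -0.0006, -0.0002, -0.0002],
       [-0.    ,  0.2377, -0.9713, -0.1703],
       [ 0.    ,  0.    ,  0.    ,  1.    ]])} [[ 0.9461  0.3239 -0.0003]
 [ 0.3239 -0.9461  0.001 ]
 [ 0.0001 -0.0011 -1.    ]] 0.1 [ 0.3178  0.1231 -0.498 ]
```

View pics/top0.png

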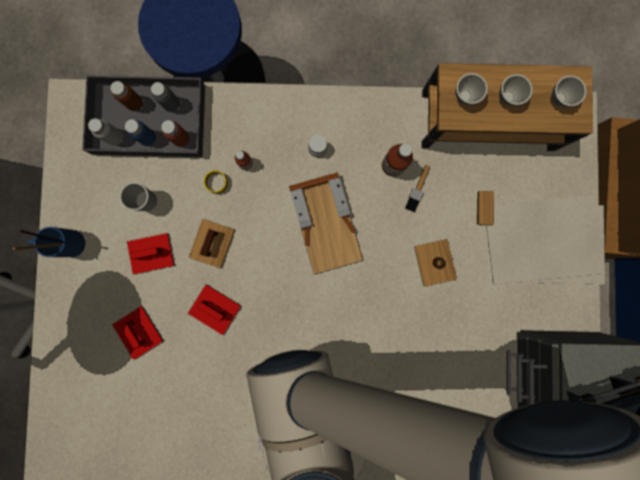

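View pics/scene0.png

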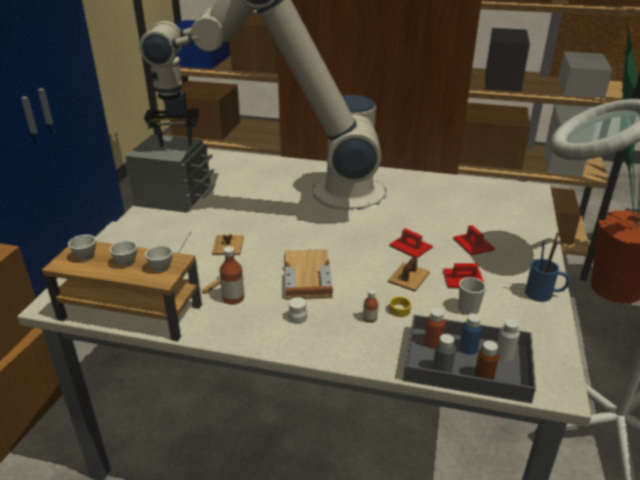

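The top view shows the bow-handled wooden lid at about (213,244), the knob lid at (436,262), and the jig from about (336,268) to (315,180). The scene view confirms the upright handle on the lid. I'll enlarge these next.

Run:
```python
import cv2
a=cv2.imread("pics/top0.png")[165:285,185:370]
cv2.imwrite("pics/crop.png",cv2.resize(a,None,fx=4.3,fy=4.3,interpolation=cv2.INTER_CUBIC))
```

```text
(no output)
```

View pics/crop.png

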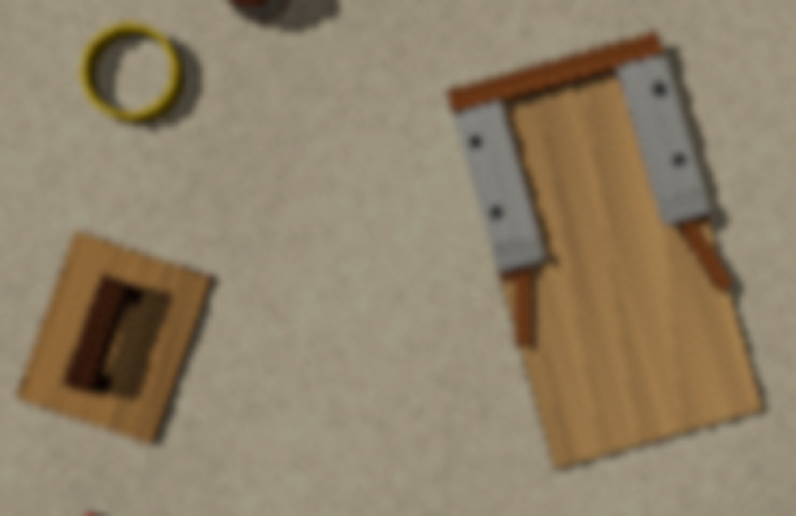

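The crop shows the lid corners at (80,232), (216,275), (158,443) and (20,398). The bed's near corners are at (557,469) and (765,410). The lips' inner edges run (508,100)-(547,262) and (617,68)-(665,222).

```bash
cat > h.py <<'E'
from bench import ctrl
import cv2,numpy as np
np.set_printoptions(precision=4,suppress=True)
def fixed(name,uv,z):
    p=ctrl.camera_params(name);T=p["pose"]
    d=T[:3,:3]@np.array([(uv[0]-p["cx"])/p["fx"],-(uv[1]-p["cy"])/p["fy"],-1])
    return T[:3,3]+d*(z-T[2,3])/d[2]
def wrist(uv,z,pos,R):
    p=ctrl.camera_params("wrist");T=p["T_tool_cam"]
    v=np.array([uv[0]-p["cx"],uv[1]-p["cy"]]);r=np.hypot(*v);a=r/p["fx"]
    c=np.array([v[0]/r*np.sin(a),-v[1]/r*np.sin(a),-np.cos(a)])
    d=R@T[:3,:3]@c;o=pos+R@T[:3,3]
    return o+d*(z-o[2])/d[2]
def down(yaw):  # tool x at yaw (deg), z down
    c,s=np.cos(np.radians(yaw)),np.sin(np.radians(yaw))
    return np.array([[c,s,0],[s,-c,0],[0,0,-1.]])
E
python3 - <<'E'
from h import *
f=lambda l,z:np.array([fixed("top",(185+u/4.3-.4,165+v/4.3-.4),z) for u,v in l])
def ang(d):return np.degrees(np.arctan2(d[1],d[0]))
L=f([(80,232),(216,275),(158,443),(20,398)],.01)
print(L,L.mean(0),[np.linalg.norm(L[i]-L[i-1]) for i in range(4)],ang(L[0]-L[3]),ang(L[1]-L[2]),ang(L[0]-L[1])-90)
N=f([(557,469),(765,410)],.015);I=f([(508,100),(547,262),(617,68),(665,222)],.0325);E=f([(450,100),(657,38)],.035)
print(N,I,E); print("w",np.linalg.norm(N[0]-N[1]),np.linalg.norm(E[0]-E[1]),np.linalg.norm(I[0]-I[2]),"len",np.linalg.norm(N.mean(0)-E.mean(0)),"ang",ang(E.mean(0)-N.mean(0)),ang(N[0]-N[1])-90,ang(E[0]-E[1])-90, ang(I[0]-I[1]),ang(I[2]-I[3]))
print("centre",(N.mean(0)+E.mean(0))/2)
E
```

```text
[[0.574  0.3105 0.01  ]
 [0.5492 0.2258 0.01  ]
 [0.4453 0.2579 0.01  ]
 [0.471  0.3435 0.01  ]] [0.5099 0.2844 0.01  ] [np.float64(0.108157283634459), np.float64(0.08827023629354193), np.float64(0.10878918285663766), np.float64(0.0893565807518747)] -17.7710769735399 -17.191553141909544 -16.304456977056773
[[ 0.4348  0.0131  0.015 ]
 [ 0.4734 -0.1132  0.015 ]] [[ 0.658   0.0477  0.0325]
 [ 0.5598  0.0218  0.0325]
 [ 0.6791 -0.0182  0.0325]
 [ 0.5856 -0.0491  0.0325]] [[ 0.6569  0.0828  0.035 ]
 [ 0.6976 -0.042   0.035 ]]
w 0.13206565660289615 0.13128282844632796 0.06913599125985861 len 0.23483612537418833 ang 17.506677404692624 17.006964618312225 18.0612274762466 14.75729974531866 18.30540251392265
centre [ 0.5657 -0.0148  0.025 ]
```

Sizes agree: 108x89 mm for the lid, and 132 mm wide by 235 mm long for the jig. Now I'll hover over the lid and look from close by.

Run:
```python
from h import *
p=ctrl.current_tool_pos()
ctrl.move_l([p[0],p[1],.29])
ctrl.goto([.505,.284,.20],down(-17.2))
pos,R=ctrl.current_tool_pos(),ctrl.current_eef_rot()
im=ctrl.read_camera("wrist");np.savez("w1",pos=pos,R=R)
cv2.imwrite("pics/w1.png",im);print(pos,R,ctrl.current_q(),ctrl.current_t(),ctrl.current_contact_force())
```

```text
[0.5053 0.2835 0.2001] [[ 0.9551 -0.2963  0.0002]
 [-0.2963 -0.9551 -0.    ]
 [ 0.0002 -0.     -1.    ]] [ 23.3975  25.4017  84.7308  -0.0039  69.8595 130.6358] 4.0583 [-0.353   0.0029  0.5669]
```

View pics/w1.png

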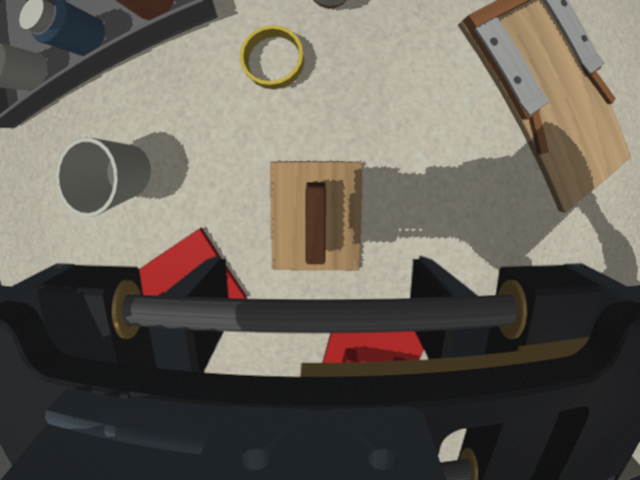

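The wrist view shows the lid board corners at (271,161), (363,161), (361,270) and (272,269). The bar top is at (306,183), (326,182), (326,263) and (305,263). Next I'll compute and grasp.

Run:
```python
from h import *
d=np.load("w1.npz")
f=lambda l,z:np.array([wrist(u,z,d["pos"],d["R"]) for u in l])
B=f([(271,161),(363,161),(361,270),(272,269)],.01);H=f([(306,183),(326,182),(326,263),(305,263)],.056)
def ang(v):return np.degrees(np.arctan2(v[1],v[0]))
print("board",B.mean(0),ang(B[0]-B[3]),ang(B[1]-B[2]),np.linalg.norm(B[0]-B[1]),np.linalg.norm(B[0]-B[3]))
print("bar",H.mean(0),ang(H[0]-H[3]),ang(H[1]-H[2]),np.linalg.norm(H[0]-H[1]),np.linalg.norm(H[0]-H[3]))
```

```text
board [0.5085 0.2845 0.01  ] -18.08241219648625 -16.946793451839113 0.08897599579500523 0.10920436791623878
bar [0.5105 0.2845 0.056 ] -18.3247014541614 -16.969586743821775 0.016928298040563873 0.07053435250815401
```

Run:
```python
from h import *
R=down(-17.5)
ctrl.move_l([.5097,.2845,.10],ori=R)
print(ctrl.move_l([.5097,.2845,.027],vel=.06,contact_N=6),ctrl.current_tool_pos())
f0=ctrl.current_contact_force()
ctrl.command_gripper(0.0)
print(ctrl.current_grip_width()*91,ctrl.current_grasp_force(),f0,ctrl.current_contact_force())
ctrl.move_l([.5097,.2845,.06],vel=.05)
ctrl.sleep(.2);print("lifted",ctrl.current_contact_force(),ctrl.current_wrist_torque(),ctrl.current_grip_width()*91)
ctrl.move_l([.5097,.2845,.14],vel=.1)
ctrl.goto([.49,-.038,.14],down(17.5))
pos,R=ctrl.current_tool_pos(),ctrl.current_eef_rot()
im=ctrl.read_camera("wrist");np.savez("w2",pos=pos,R=R);cv2.imwrite("pics/w2.png",im)
print(pos,R,ctrl.current_t(),ctrl.current_contact_force())
```

```text
False [0.5099 0.2846 0.0274]
17.781965483501054 30.000014305114746 [0.3427 0.5173 0.12  ] [ 0.4256  0.1803 -0.1306]
lifted [-0.4124 -0.9852 -1.119 ] [ 0.0221  0.0205 -0.0158] 17.4821007020487
[ 0.4902 -0.0374  0.1398] [[ 0.9539  0.3002 -0.0001]
 [ 0.3002 -0.9539  0.0002]
 [-0.     -0.0003 -1.    ]] 10.5833 [ 0.1792  0.4801 -1.6618]
```

View pics/w2.png

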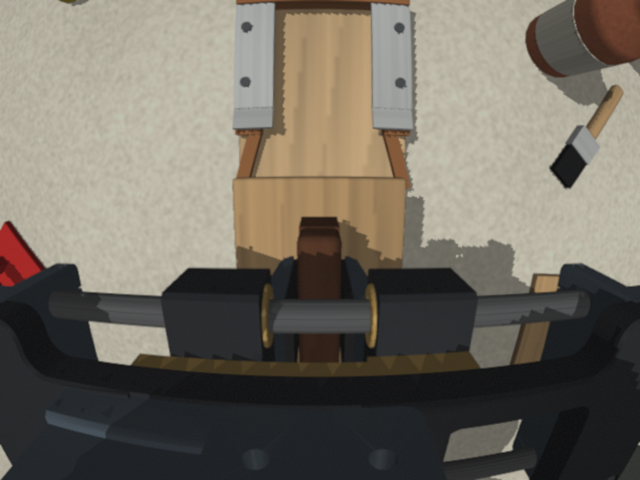

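The wrist view shows the lips' inner edges at (275,4)-(273,107) on the left and (371,4)-(372,107) on the right. The end stop's inner edge is at y≈8. The held lid's front edge runs (234,179)-(406,178).

Run:
```python
from h import *
d=np.load("w2.npz");pos,R=d["pos"],d["R"]
f=lambda l,z:np.array([wrist(u,z,pos,R) for u in l])
def tool(P):return (P-pos)@R*1e3
def ang(v):return np.degrees(np.arctan2(v[1],v[0]))
I=f([(275,4),(273,107),(371,4),(372,107)],.0325)
C=f([(247,27),(245,82),(399,28),(400,83)],.0325)
print("lip inner tool mm",tool(I),"\nscrews",tool(C))
print("angs",ang(I[0]-I[1]),ang(I[2]-I[3]),ang(I[0]-I[2])-90,ang(C[0]-C[1]),ang(C[2]-C[3]),ang(C[0]-C[2])-90,ang(C[1]-C[3])-90)
print("edge of stop",tool(f([(323,10)],.035)))
F=f([(234,179),(406,178)],pos[2]-.027+.010);print("lid front",tool(F),ang(F[0]-F[1])-90)
print("lip mids",I.mean(0),C.mean(0))
```

```text
lip inner tool mm [[183.5488 -33.5637 107.349 ]
 [100.155  -34.1014 107.3504]
 [183.9667  39.4836 107.3305]
 [100.3777  39.2119 107.3318]] 
screws [[165.0348 -54.671  107.3547]
 [120.3583 -55.3613 107.3555]
 [164.7809  60.6811 107.3254]
 [119.9808  60.5861 107.3261]]
angs 17.101284380795146 17.28445400515751 17.79850481895349 16.585515101654767 17.34921042316391 17.344525148553174 17.284122894502886
edge of stop [[176.4384   2.8723 104.8399]]
lid front [[ 52.8084 -43.5576  17.0103]
 [ 53.4152  44.45    16.9879]] 17.865690375639417
lip mids [0.6265 0.0026 0.0325] [0.627  0.0027 0.0325]
```

Jig yaw is about 17.3°, and home is about (0.6147, -0.0007). The top and wrist estimates agree within 2 mm. I'll lower 22 mm behind jig_start, touch the bed, then slide gently.

Run:
```python
from h import *
R=down(17.2);ax=np.array([np.cos(np.radians(17.3)),np.sin(np.radians(17.3))])
home=np.array([.6147,-.0007]);P=lambda s,z:[*(home+s*ax),z]
def st(n):print(n,ctrl.current_tool_pos(),ctrl.current_contact_force(),ctrl.current_wrist_torque(),round(ctrl.current_t(),2))
ctrl.move_l(P(-.127,.14),ori=R);ctrl.move_l(P(-.127,.052),vel=.08)
st("above")
print(ctrl.move_l(P(-.127,.036),vel=.01,contact_N=3));st("touch")
z=ctrl.current_tool_pos()[2]
ctrl.move_l(P(-.127,z+.0003),vel=.01);st("eased")
print(ctrl.move_l(P(-.06,z+.0003),vel=.03,contact_N=6));st("slid")
```

```text
above [ 0.4937 -0.0385  0.0524] [-0.3582 -0.8687 -2.3588] [-0.0137 -0.0155  0.0275] 12.08
True
touch [ 0.4934 -0.0385  0.042 ] [ 0.0609 -0.1786  7.0156] [0.0443 0.0547 0.0072] 13.08
eased [ 0.4934 -0.0385  0.0422] [-0.2739 -0.2913 -2.2574] [ 0.0423  0.0063 -0.0207] 13.33
False
slid [ 0.5573 -0.0186  0.0423] [ 0.149  -0.2652 -2.2656] [-0.0042 -0.0278  0.0457] 15.72
```

Run:
```python
from h import *
ax=np.array([np.cos(np.radians(17.3)),np.sin(np.radians(17.3))])
home=np.array([.6147,-.0007]);P=lambda s,z:[*(home+s*ax),z]
def st(n):
    p=ctrl.current_tool_pos();print(n,p,"s",(p[:2]-home)@ax*1e3,ctrl.current_contact_force(),ctrl.current_wrist_torque(),round(ctrl.current_t(),2))
z=.0422
print(ctrl.move_l(P(-.012,z),vel=.03,contact_N=6));st("near")
print(ctrl.move_l(P(.01,z),vel=.01,contact_N=5));st("home")
ctrl.sleep(.2);st("rest")
pos,R=ctrl.current_tool_pos(),ctrl.current_eef_rot()
cv2.imwrite("pics/w3.png",ctrl.read_camera("wrist"))
```

```text
False
near [ 0.6031 -0.0043  0.0422] s -12.169470444780531 [-0.6498  0.4103 -2.6976] [ 0.032  -0.0021 -0.0439] 17.47
True
home [0.6169 0.     0.042 ] s 2.3507638970068667 [-2.1752  0.1955  4.9132] [-0.0602 -0.0325  0.0197] 18.87
rest [0.6169 0.     0.042 ] s 2.3542721351541473 [-0.7963 -0.0024  5.8681] [ 0.0034  0.0249 -0.0161] 19.07
```

View pics/w3.png

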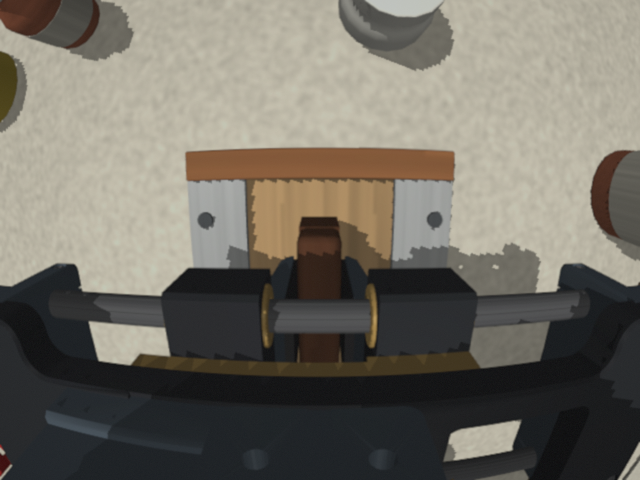

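The lid front appears right at the stop's lower edge (y≈178), but the trigger was mostly Fz from touching the bed. I'll ease up a little and push again to confirm.

Run:
```python
from h import *
ax=np.array([np.cos(np.radians(17.3)),np.sin(np.radians(17.3))])
home=np.array([.6147,-.0007]);P=lambda s,z:[*(home+s*ax),z]
def st(n):
    p=ctrl.current_tool_pos();f=ctrl.current_contact_force();print(n,p,"s",(p[:2]-home)@ax*1e3,f,"fax",f[:2]@ax,ctrl.current_wrist_torque(),round(ctrl.current_t(),2))
ctrl.move_l(P(.00235,.0425),vel=.01);ctrl.sleep(.2);st("eased")
print(ctrl.move_l(P(.01,.0425),vel=.006,contact_N=5));st("push")
ctrl.sleep(.2);st("rest")
```

```text
eased [0.6168 0.     0.0424] s 2.2625807853756337 [ 0.2017  0.487  -1.6343] fax 0.33734958626565653 [ 0.0168 -0.0039 -0.0562] 19.57
True
push [0.6169 0.0001 0.0421] s 2.291530065384601 [-1.0367 -0.9628  5.6237] fax -1.276134012903939 [-0.129  -0.1343 -0.0293] 19.99
rest [0.6168 0.0001 0.042 ] s 2.2395239948916092 [-0.721  -0.5395  5.9781] fax -0.848852378174568 [-0.0578 -0.2107 -0.0072] 20.19
```

Run:
```python
from h import *
ax=np.array([np.cos(np.radians(17.3)),np.sin(np.radians(17.3))])
home=np.array([.6147,-.0007]);P=lambda s,z:[*(home+s*ax),z]
def st(n):
    p=ctrl.current_tool_pos();f=ctrl.current_contact_force();print(n,p,"s",(p[:2]-home)@ax*1e3,f,"fax",f[:2]@ax,ctrl.current_wrist_torque(),round(ctrl.current_t(),2))
ctrl.move_l(P(.0022,.043),vel=.01);ctrl.sleep(.2);st("eased")
s=.0022
for i in range(14):
    s+=.0004;ctrl.move_l(P(s,.043),vel=.01);f=ctrl.current_contact_force();st(i)
    if f[:2]@ax<-4:break
```

```text
eased [ 0.6167 -0.      0.0428] s 2.0723945707100366 [-1.0992  0.2912 -2.4748] fax -0.9629171613870358 [ 0.0237 -0.0457 -0.0245] 20.68
0 [0.6171 0.0001 0.043 ] s 2.5674474856829366 [ 0.2394  0.7925 -1.9207] fax 0.4641875242178733 [0.0124 0.0533 0.0229] 20.93
1 [0.6172 0.0001 0.0429] s 2.6144005105290242 [-3.2393 -0.9385 -0.4409] fax -3.371830161722339 [-0.259   0.5987  0.1141] 21.18
2 [0.6172 0.0002 0.0429] s 2.6852405162167488 [-6.0317 -3.0081  0.2836] fax -6.6534068338794965 [-0.5642  0.9351  0.0732] 21.43
```

The lid is firmly at the stop (s≈2.6 mm). Next I'll ease the push, then raise in small steps under force feedback.

```bash
cat > pull.py <<'E'
from h import *
ax=np.array([np.cos(np.radians(17.3)),np.sin(np.radians(17.3))])
home=np.array([.6147,-.0007]);P=lambda s,z:[*(home+s*ax),z]
def F():return np.mean([ctrl.current_contact_force()for _ in range(3)],0)
def st(n,z):
    p=ctrl.current_tool_pos();f=F();print(n,"cmd",round(z*1e3,3),"z",round(p[2]*1e3,2),"s",round((p[:2]-home)@ax*1e3,2),f,ctrl.current_wrist_torque(),round(ctrl.current_grip_width()*91,2),round(ctrl.current_t(),2));return -f[2]
S=.0027
E
python3 - <<'E'
from pull import *
z=.043
ctrl.move_l(P(S,z),vel=.01);st("ease push",z)
print(ctrl.move_l(P(S,.0455),vel=.003,contact_N=3));z=ctrl.current_tool_pos()[2];f=st("lips",z)
for i in range(30):
    if f>=13.2 :break
    z+=.0001 if f<7 else .00005
    ctrl.move_l(P(S,z),vel=.01);f=st(i,z)
E
```

```text
ease push cmd 43.0 z 42.98 s 2.61 [-3.2929 -1.7786 -2.1247] [-0.347   0.5034  0.0307] 17.62 21.68
True
lips cmd 43.885 z 43.88 s 2.12 [-0.0105 -0.2993 -1.4681] [-0.0267 -0.0153  0.043 ] 17.47 22.22
0 cmd 43.985 z 43.86 s 2.64 [-1.4702  0.0902 -1.2832] [0.0234 0.2343 0.0426] 17.75 22.52
1 cmd 44.085 z 44.0 s 2.62 [-0.9928  0.3315 -2.0429] [-0.0032  0.1223  0.0853] 17.81 22.77
2 cmd 44.185 z 44.15 s 2.65 [-1.2973 -0.2221 -2.3327] [-0.1098  0.2195  0.0353] 17.63 23.02
3 cmd 44.285 z 44.22 s 2.63 [-1.3431  0.0968 -3.7298] [-0.1599  0.1783 -0.0489] 17.37 23.27
4 cmd 44.385 z 44.25 s 2.59 [-1.6452 -0.3346 -6.8905] [-0.135   0.1099  0.025 ] 17.66 23.52
5 cmd 44.485 z 44.33 s 2.57 [-1.3962 -0.3832 -8.9958] [-0.1633 -0.0619  0.0092] 18.05 23.77
6 cmd 44.535 z 44.35 s 2.58 [ -0.3683   0.5659 -10.751 ] [-0.1117 -0.1172  0.0349] 17.91 24.02
7 cmd 44.585 z 44.39 s 2.56 [ -0.3343  -0.3382 -15.3523] [-0.1766 -0.2338  0.0598] 17.45 24.27
```

Run:
```python
from pull import *
z=.044585; t0=ctrl.current_t();fs=[]
while ctrl.current_t()-t0<2.8:
    ctrl.sleep(.1);f=-ctrl.current_contact_force()[2];fs.append(f)
    m=np.mean(fs[-4:])
    if len(fs)>=4 and len(fs)%4==0 and abs(m-14.7)>1.2:
        z+=np.clip((14.7-m)*2e-5,-5e-5,5e-5);ctrl.move_l(P(S,z),vel=.01)
print(np.round(fs,1));st("held",z)
```

```text
[16.  16.5 17.4 19.3 18.4 19.7 19.7 20.4 18.8 20.8 20.7 20.6 18.5 19.2
 18.9 18.6 18.8 17.9]
held cmd 44.385 z 44.4 s 2.56 [ -5.724    0.4238 -17.8843] [-0.0533  0.5606  0.0552] 17.47 27.07
```

The servo creeps toward its target, so the force rose to about 20 (still under 22). I'll back down, let it settle at 14 and hold there steadily.

Run:
```python
from pull import *
z=.04430; ctrl.move_l(P(S-.0001,z),vel=.01); t0=ctrl.current_t();fs=[];good=None
while ctrl.current_t()-t0<11:
    ctrl.sleep(.1);f=-ctrl.current_contact_force()[2];fs.append(f);t=ctrl.current_t()
    if f>20.5: z-=.0001;ctrl.move_l(P(S-.0001,z),vel=.01)
    m=np.mean(fs[-3:])
    if abs(m-14.3)>1.6: good=None
    elif good is None: good=t
    if good and t-good>2.8:break
    if len(fs)%5==0 and abs(m-14.3)>1.2:
        z+=np.clip((14.3-m)*1e-5,-3e-5,3e-5);ctrl.move_l(P(S-.0001,z),vel=.01)
print(np.round(fs,1),good,t);st("held",z)
```

```text
[17.2 16.4 17.6 16.2 17.3 17.6 17.7 16.6 16.2 17.6 16.  15.3 15.9 16.7
 16.4 16.  16.2 16.6 15.9 16.1 16.1 14.6 15.  15.3 15.7 16.2 15.7 15.1
 16.8 16.5 16.3 15.3 14.7 15.1 15.1 15.5 15.7 15.2 15.8 16.4 16.1 15.5
 14.7 14.7 14.9 14.9 15.3 15.5 15.9 15.2 15.5 15.1 14.2 15.7 14.9 14.9
 15.  16.4 15.2 15.1 15.  15.5 14.3 15.3 14.7 15.3 15.3] 33.1167 36.0167
held cmd 44.15 z 44.38 s 2.6 [ -6.4909  -0.0678 -15.3265] [-0.0177  0.6573  0.0589] 17.88 36.02
```

The pull held steadily at 14.2–16.4 N for 2.9 s, and that reading includes about 2 N of lid weight. Now I'll ease off, set it down and release.

Run:
```python
from pull import *
ctrl.move_l(P(S,.0436),vel=.0012);st("eased",.0436)
ctrl.move_l(P(S,.0426),vel=.005);st("low",.0426)
print(ctrl.move_l(P(S,.0412),vel=.003,contact_N=2.5));st("bed",0)
ctrl.command_gripper(1.0);st("open",0)
z=ctrl.current_tool_pos()[2]
print(ctrl.move_l(P(S,z+.05),vel=.06,contact_N=5))
ctrl.move_l(P(-.06,.22),vel=.12);ctrl.sleep(.2);st("up",0)
pos,R=ctrl.current_tool_pos(),ctrl.current_eef_rot();np.savez("w4",pos=pos,R=R)
cv2.imwrite("pics/w4.png",cv2.resize(ctrl.read_camera("wrist")[60:330,150:490],None,fx=2.2,fy=2.2,interpolation=cv2.INTER_CUBIC))
```

```text
eased cmd 43.6 z 44.27 s 2.73 [-7.8631  0.6599 -7.2581] [-0.0212  1.262   0.0813] 18.34 36.35
low cmd 42.6 z 43.78 s 2.76 [-9.5811 -0.708   1.1468] [-0.1339  1.814   0.1716] 17.79 36.7
True
bed cmd 0.0 z 43.24 s 2.17 [ 0.0228  0.3233 -3.0288] [-0.0504  0.0407 -0.0069] 17.7 36.92
open cmd 0.0 z 41.34 s -0.09 [-0.4266  0.2691  0.0964] [ 0.0017  0.0779 -0.0256] 91.03 38.09
False
up cmd 0.0 z 219.52 s -60.03 [-0.0515  0.1732 -0.6544] [0.0589 0.0433 0.0198] 91.23 40.62
```

View pics/w4.png

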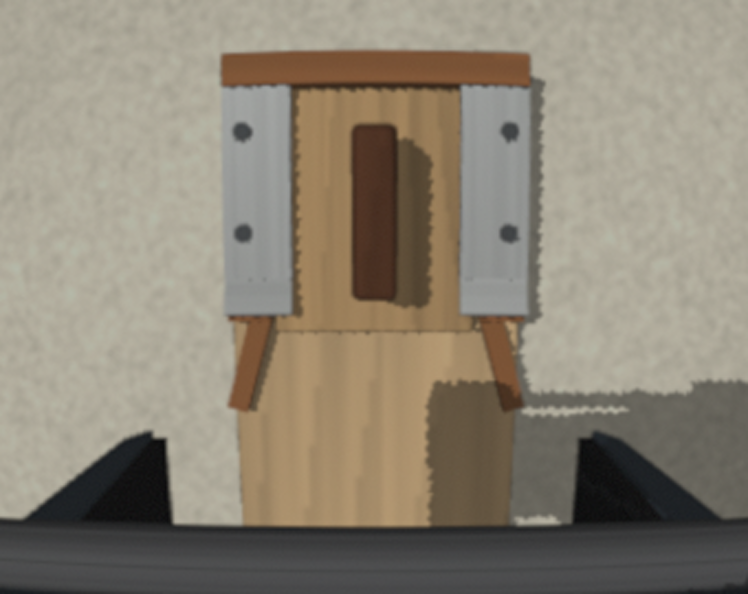

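The lid lies under the lips, with its back edge at crop y≈330, the bar from y=125 to 299, and the lips' flat part starting at y≈281. The tool drifted back while opening, so I need to check how far home the lid is.

Run:
```python
from h import *
d=np.load("w4.npz");pos,R=d["pos"],d["R"]
g=lambda u,v,z:((wrist((150+u/2.2-.3,60+v/2.2-.3),z,pos,R)-pos)@R*1e3).round(1)
for n,u,v,z in[("screw L far",242,131,.0325),("screw R far",510,131,.0325),("screw L near",243,233,.0325),("lip start 4",258,314,.0325),("lip flat 20",258,281,.0325),("back edge L",280,331,.025),("back edge R",470,331,.025),("bar front top",374,124,.071),("bar back top",374,300,.071),("lip far 105/stop face",258,87,.0325),("stop top inner",374,85,.035),("stop outer",374,53,.035)]:print(n,g(u,v,z))
```

```text
screw L far [ 98.3 -56.5 185.9]
screw R far [ 98.4  59.5 185.3]
screw L near [ 53.4 -56.6 186.6]
lip start 4 [ 17.3 -50.7 187.1]
lip flat 20 [ 32.  -50.3 186.8]
back edge L [  8.4 -41.9 194.6]
back edge R [  8.6  44.2 194.2]
bar front top [ 96.7   0.6 147.1]
bar back top [ 28.    0.6 148.1]
lip far 105/stop face [117.6 -49.5 185.6]
stop top inner [117.2   0.6 182.8]
stop outer [131.4   0.6 182.6]
```

The lid reads home to about ±1.5 mm. To be certain, I'll nudge its rear edge gently toward the stop with the shut fingertips.

Run:
```python
from pull import *
ctrl.command_gripper(0.0)
ctrl.move_l(P(-.092,.10),vel=.15);ctrl.move_l(P(-.092,.030),vel=.08)
print(ctrl.move_l(P(-.092,.0205),vel=.02,contact_N=3));st("down",0)
f0=F()
s=-.082;print(ctrl.move_l(P(s,.0205),vel=.02,contact_N=3));st("fwd",0)
while s<-.058:
    s+=.0005;ctrl.move_l(P(s,.0205),vel=.01);f=(F()-f0)[:2]@ax
    if f<-.6:print(round(s*1e3,1),round((ctrl.current_tool_pos()[:2]-home)@ax*1e3,2),round(f,2),round(ctrl.current_t(),2))
    if f<-4 or ctrl.current_t()>56:break
ctrl.move_l(P(s-.012,.0205),vel=.03);ctrl.move_l(P(-.09,.15),vel=.12);ctrl.sleep(.2);st("end",0)
pos,R=ctrl.current_tool_pos(),ctrl.current_eef_rot()
cv2.imwrite("pics/w5.png",ctrl.read_camera("wrist"))
```

```text
False
down cmd 0.0 z 20.44 s -92.01 [ 0.0722 -0.0288 -0.6251] [ 0.062  -0.0032  0.0129] 0.13 44.66
False
fwd cmd 0.0 z 20.45 s -82.06 [ 0.2562 -0.5639  0.6387] [-0.0143 -0.0262  0.0218] 0.4 45.31
-81.5 -81.54 -0.78 45.56
-75.5 -75.46 -0.85 48.56
-74.5 -74.5 -1.3 49.06
-71.5 -71.65 -1.34 50.56
-71.0 -71.24 -3.05 50.81
-70.5 -71.15 -6.16 51.06
end cmd 0.0 z 149.48 s -90.22 [-0.1097 -0.617  -0.2601] [-0.0335 -0.03   -0.011 ] 0.52 53.04
```

View pics/w5.png

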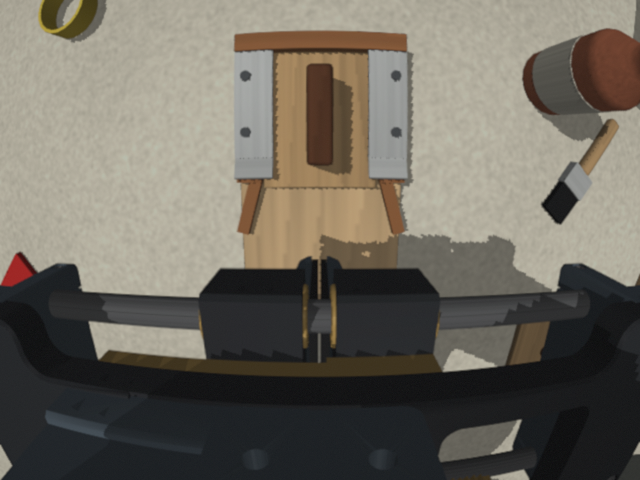

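The push met the rigid stop straight away, so the lid is home. The view shows it flat under the lips, with the bar at (320,115) and nothing else disturbed.

```bash
python3 -c "
from bench import ctrl
print(ctrl.sign_off(),ctrl.current_t())"
```

```text
the job is handed in; nothing more can be done
the job is handed in; nothing more can be done
```

The job is handed in: the lid lies flat and home against the end stop, and the handle held a steady pull of about 15 N (including roughly 2 N of lid weight) for 2.9 s. Just before that, the pull crept up to a peak reading of 20.8 N, still under the 22 N limit.

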